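# Wake the barcode scanner with a long trigger squeeze

## Task

Wake the handheld barcode scanner that lies in its desk holder: squeeze its trigger all the way in against the grip between your fingers, hold it in for a second, then let go so that the trigger springs back out. Do not touch the glue gun that lies in the like holder.

Things in the scene. Friction and masses are not known exactly. Their poses are not given: they have to be found in the camera images.
- scanner_grip: Black ribbed pistol grip of the scanner, the gun with the broad boxy head and flat window; lies on its side in a fixed desk holder. Bar 98 mm along its x (level), 26 thick along z. Origin in the grip, 56 mm above the desk. Back face y = -15 mm, front y = +12; trigger and window face +y. Boxy head from x = +38 mm on, to 84 mm above the desk; post under the butt at x < -35.
- scanner_trigger (a joint): Sprung trigger, grey blade 8 mm thick, 16 mm high, centred 56 mm above the desk. Angle: 0 = out, 0.25 rad = fully in, at a stop. Blade hinged at x = +36, y = +22 mm of the grip's frame, ends at x = -21; it swings toward the grip. Over grip and blade, along y: 51 mm out, 42 mm fully in, at x = -4, the point to squeeze; spring there 4 N, rising to 8 N.
- scanner_base (a point): Centre of the top of the scanner's holder plate (130 mm along the grip's x, 92 along y), 16 mm above the desk; the plate is fixed and the space between it and the middle of the grip is open. The holder stands left or right on the desk, its yaw varies. Two monitor screens (80 to 480 mm up) stand across the desk behind the work, from 0.6 m ahead of the robot's axis: keep the arm this side.
- glue_gun: Not to be touched, nor its holder: a glue gun with like grip, trigger and holder, but a slim round barrel (36 mm across), a thin pointed brass nozzle and a white glue stick out of its rear. It stands where the scanner does not. Origin on the desk, 56 mm under the middle of its grip; grip along x, barrel at +x, nozzle to +y.

How it is judged (in metres and radians):
On the way:
1. the scanner's trigger is squeezed in (beyond 0.2 of 0.25 rad) with a finger pressing on the grip, for half a second (value of joint scanner_trigger above 0.2 rad and contact force between the fingers and scanner_grip above 1 N), for 0.5 s.
At the end, for the whole second after the job is handed in: The scanner's trigger is fully out again (under 0.04 rad) and the grip has been let go (value of joint scanner_trigger below 0.04 rad and contact force between the fingers and scanner_grip below 0.5 N); the robot touches nothing.
It fails at once if the robot touches the glue gun or its holder (more than 1 N) (contact force between any of the fingers, the arm and glue_gun above 1 N).
It also fails if it takes over 35 s, if anything falls off the work surface, if the arm or the gripper's body presses on something with over 40 N, if the wrist force passes 120 N, or if a joint passes its speed limit or range.

## Robot

A 6-joint arm with a two-finger parallel gripper is mounted at the origin on a cart in front of the work surface, level with it; the furniture and walls round the work are solid. World frame = base frame: x ahead of the robot, y to its left, z up, the work surface at z = 0. Lengths are in m, angles in degrees, forces in N, time in s.
With the tool pointing down it reaches from about 0.25 to 0.725 m from the base axis. Payload 9.7 kg.
Tool frame: the origin (TCP) lies between the finger pads; the fingertips stand 25 mm ahead of it and the grasp point (between the pads) lies 6 mm ahead of it; z points along the fingers, y is the line along which they close (so a half turn about z gives the same grasp; the last joint's range is limited). The gripper opens to 85 mm and grips with 20 to 120 N. Pads are 22 mm wide; open, the fingers measure 114 mm over their backs; the gripper's body (76 mm by 85 mm) begins 54 mm behind the grasp point. The pads swing forward as they close: fully open they stand 13 mm farther back than shut.
Start: joints at [-75.802, 4.979, 10.078, 95.1, 0, 90], TCP at [0.135, -0.533, 0.223] pointing down, gripper open.
Joint ranges: [-179.16, 179.16], [-48.56, 103.87], [-65.8, 70.77], [-126.05, 130.52], [-82.76, 87.17], [-180, 180]. Speed limits (degrees/s): [127.2, 127.2, 147.25, 180, 180, 180].

## Interface

Orientations are given as [roll, pitch, yaw] about the fixed x, y, z axes, in that order (R = Rz(yaw) Ry(pitch) Rx(roll)).
In Python, from workcell import bot, optics, workorder gives the robot as it stands (bot), with the cameras (optics) and the job (workorder).
- The arm moves only by the shell command python3 drive.py FILE [FORCE], which reads ROWS from the file FILE. ROWS is a JSON list of rows, 1 to 5 of them, each an object with the fields sx, sy, sz (the shift in m), spin (a turn about the tool's z in degrees), aperture (the finger opening in m); a field left out counts as zero (the opening has to be given); each row is the pose to reach, as a shift and turn from the pose commanded when the command began, along the tool's axes at that moment; what a row does not reach only later rows make up. A row lasts 1/12 s, in which the tool goes at most 0.0417 m and 7.16 degrees, less where a joint would pass 70% of its speed; a pose out of reach is approached as far as the arm can. The fingers move at their own pace and stop on an object; FORCE is the grip in N (left out, the last holds). Time passes only in rows, so rows that do not move let the fingers close. It prints the time, the measured TCP pose, the force, the opening and the grip force at its end. Input that does not fit is refused with a message, and nothing moves.
- bot.get_obs(): the state, without advancing time (a new reading comes with each control period).
- optics.camera(name): name is "scene" or "top"; returns the picture (420x560x3 uint8, blue, green, red); there is no depth.
- optics.camera_info(name): a dict with "mtx" (3x3 intrinsics, pixels), "extrinsics" (4x4, takes a point from camera to world coordinates). Camera axes: x right, y down, z forward; pixel columns grow to the right and rows downward; lengths in m; the calibration is good to about 2 mm. A picture is of the moment at which its call begins. camera_info takes no time and is no camera call.
- workorder.job_done(): hands the job in; it is judged then, once.
The state is a dict: "time": time; "q": joint angles; "qd": joint speeds; "joint_efforts": joint torques, N m; "ee_pos": TCP position; "tcp_rot": TCP orientation; "wrist_force": force on the tool from outside, world axes, zero at the start; "torque": the same for the moment, N m; "opening": finger opening in m; "grasp_force": force on a finger pad.
Only numpy, scipy, OpenCV 4.12 (cv2) and the standard library are available. Lean on these libraries where they do the work, as an engineer would, in place of code of your own. Each camera call takes 0.05 s, during which the arm holds its last target. There are 200 camera calls.

## Working session

There is one attempt and no reset: what is moved stays moved. The work goes in short steps, Python scripts to look and compute and a shell command to move; the robot and the scene stay as the last step left them, time stands still between calls to the robot, and variables do not carry over. Pictures are saved under pics/ and viewed, at most 10 in all, crops included, and the job is handed in when it is done.

```bash
ls; mkdir -p pics; python3 - <<'E'
from workcell import bot, optics, workorder
import cv2
for n in("scene","top"):
    cv2.imwrite(f"pics/{n}0.png",optics.camera(n)); i=optics.camera_info(n); print(i["mtx"],i["extrinsics"])
o=bot.get_obs();print(o["time"],o["ee_pos"],o["tcp_rot"],o["opening"])
E
```

```text
drive.py
pics
workcell.py
[[482.06814723   0.         283.13784219]
 [  0.         482.06814723 212.50166733]
 [  0.           0.           1.        ]] [[-0.78061939 -0.34809776  0.51909664 -0.01481367]
 [-0.62476964  0.45747407 -0.63275617  0.63415515]
 [-0.01721225 -0.81825755 -0.57459404  0.57383462]
 [ 0.          0.          0.          1.        ]]
[[492.38374564   0.         281.9169974 ]
 [  0.         492.38374564 208.93370485]
 [  0.           0.           1.        ]] [[ 0.02685119 -0.98855647  0.14844229  0.30162889]
 [-0.99962372 -0.02572014  0.00953416  0.07580358]
 [-0.0056071  -0.14864243 -0.98887511  1.08071058]
 [ 0.          0.          0.          1.        ]]
0.1 [ 0.13484634 -0.53300395  0.22207247] [-1.79934098e+02 -3.40304851e-04  1.41960176e+01] 0.0852795084855228
```

View pics/top0.png

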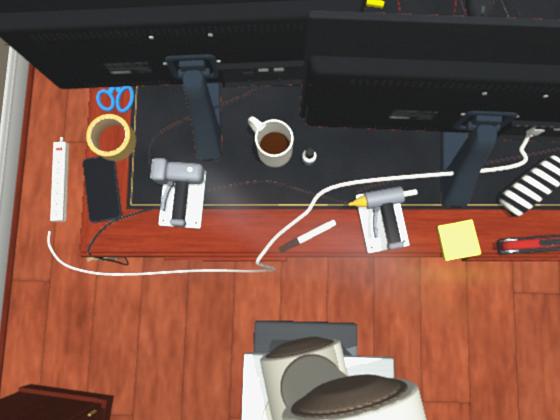

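View pics/scene0.png

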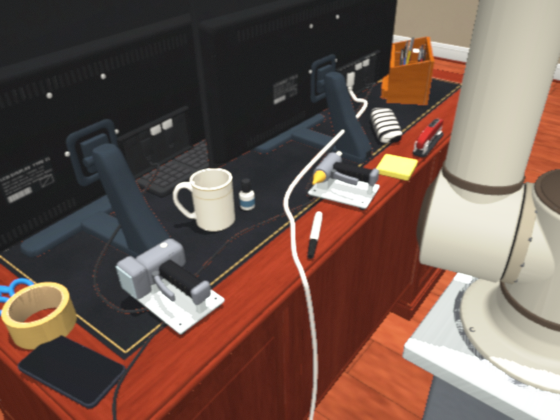

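The scanner is at top-view pixel (181,195), on the robot's left, with its boxy head away from the robot. The glue gun is at (385,215). I'll zoom in on the scanner in both views.

```bash
python3 - <<'E'
import cv2,numpy as np
a=cv2.imread("pics/top0.png")[150:240,140:220]; b=cv2.imread("pics/scene0.png")[235:335,110:230]
a=cv2.resize(a,None,fx=5,fy=5,interpolation=cv2.INTER_CUBIC)
b=cv2.resize(b,None,fx=3.3,fy=3.3,interpolation=cv2.INTER_CUBIC)
c=np.zeros((450,800,3),np.uint8);c[:a.shape[0],:400]=a;c[:b.shape[0],402:402+b.shape[1]]=b
cv2.imwrite("pics/z0.png",c)
E
```

```text
(no output)
```

View pics/z0.png

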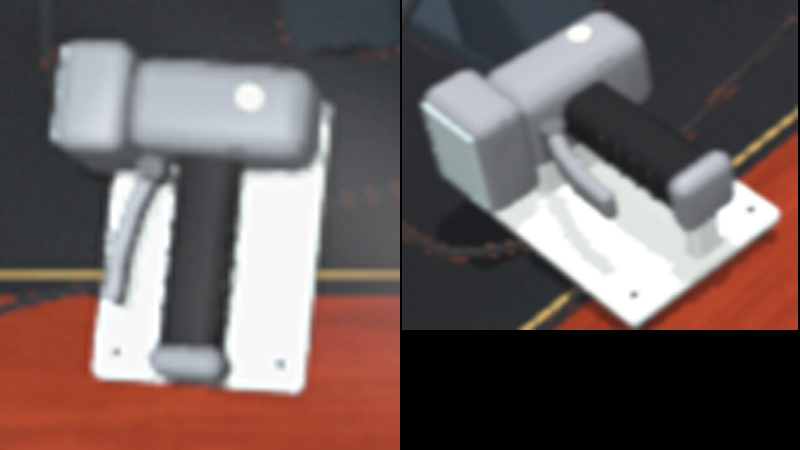

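```bash
cat > h.py <<'E'
import cv2,numpy as np
from workcell import bot, optics, workorder
def ray(n,uv,z):
    i=optics.camera_info(n);E=np.array(i["extrinsics"]);d=E[:3,:3]@np.linalg.solve(i["mtx"],[uv[0],uv[1],1])
    return E[:3,3]+d*(z-E[2,3])/d[2]
E
python3 - <<'E'
from h import *
im=cv2.imread("pics/top0.png");g=cv2.cvtColor(im,cv2.COLOR_BGR2GRAY)
m=np.zeros_like(g);m[184:218,168:192]=(g[184:218,168:192]<90)*255
c=max(cv2.findContours(m,cv2.RETR_EXTERNAL,cv2.CHAIN_APPROX_NONE)[0],key=cv2.contourArea)
for r in range(184,218,6):
    x=np.where(m[r]>0)[0];print(r,x.min(),x.max(),[round(v,4) for k in(x.min()-.5,x.max()+.5) for v in ray("top",(k,r),.058)[:2]])
r=cv2.minAreaRect(c);print(r)
z=lambda u,v:(u/5+140-.4,v/5+150-.4)
P={"grip_hi":(z(209,165),.062),"grip_lo":(z(192,340),.062),"trig_tip":(z(117,300),.058),"trig_hinge":(z(153,165),.058),
"buttL":(z(152,362),.058),"buttR":(z(230,362),.058),"plBL":(z(92,376),.016),"plBR":(z(304,392),.016),"plTR":(z(332,105),.016),"buttend":(z(190,382),.058)}
for k,(p,h) in P.items(): print(k,ray("top",p,h).round(4))
# scene view: trigger tip, butt
s=lambda u,v:((u-402)/3.3+110-.35,v/3.3+235-.35)
for k,p,h in(("tip",s(610,208),.056),("plBL",s(634,328),.016),("plBR",s(779,214),.016)): print(k,ray("scene",p,h).round(4))
E
```

```text
184 173 187 [np.float64(0.5025), np.float64(0.3189), np.float64(0.5034), np.float64(0.2871)]
190 175 187 [np.float64(0.4897), np.float64(0.3139), np.float64(0.4904), np.float64(0.2864)]
196 175 186 [np.float64(0.4769), np.float64(0.3131), np.float64(0.4775), np.float64(0.2878)]
202 174 186 [np.float64(0.464), np.float64(0.3145), np.float64(0.4647), np.float64(0.2871)]
208 173 185 [np.float64(0.4511), np.float64(0.3158), np.float64(0.4519), np.float64(0.2885)]
214 173 184 [np.float64(0.4384), np.float64(0.3151), np.float64(0.4391), np.float64(0.2898)]
((179.8303680419922, 200.53147888183594), (12.562206268310547, 34.27349090576172), 5.440331935882568)
grip_hi [0.5052 0.2993 0.062 ]
grip_lo [0.4306 0.3022 0.062 ]
trig_tip [0.4472 0.3356 0.058 ]
trig_hinge [0.5054 0.324  0.058 ]
buttL [0.4214 0.3193 0.058 ]
buttR [0.4222 0.2866 0.058 ]
plBL [0.4195 0.3551 0.016 ]
plBR [0.4149 0.2623 0.016 ]
plTR [0.5429 0.2564 0.016 ]
buttend [0.4134 0.3029 0.058 ]
tip [0.446  0.3382 0.056 ]
plBL [0.4147 0.3588 0.016 ]
plBR [0.4129 0.2674 0.016 ]
```

```bash
cat > rem.py <<'E'
import sys;from h import *
from scipy.spatial.transform import Rotation as R
o=bot.get_obs();r=R.from_euler("xyz",o["tcp_rot"],degrees=True)
T=np.array([float(v) for v in sys.argv[1:4]]);psi=float(sys.argv[4])
d=r.inv().apply(T-o["ee_pos"]);t=(o["tcp_rot"][2]-psi+180)%360-180
print("rem tool",d.round(4),"turn",round(t,1),"q",np.round(o["q"],1),"t",o["time"],"F",np.round(o["wrist_force"],1),"pos",np.round(o["ee_pos"],4),np.round(o["tcp_rot"],1),round(o["opening"],4))
E
python3 rem.py .4625 .309 .20 177.3; python3 - <<'E'
from h import *
# scene check of grip: dark mask in scene crop, project known grip points
im=cv2.imread("pics/scene0.png")
i=optics.camera_info("scene");E=np.linalg.inv(np.array(i["extrinsics"]))
def pr(n,p):
    i=optics.camera_info(n);q=np.linalg.inv(np.array(i["extrinsics"]))@np.r_[p,1];q=np.array(i["mtx"])@q[:3];return (q[:2]/q[2]).round(1)
a=np.radians(-2.7);Rz=np.array([[np.cos(a),-np.sin(a),0],[np.sin(a),np.cos(a),0],[0,0,1]])
for name,l in(("tip",(-.021,.035,0)),("grip top a",(-.033,-.0015,.013)),("grip top b",(.036,-.0015,.013))):
    p=Rz@np.array(l)+[.466,.3025,.056];s=pr("scene",p);print(name,s,"zoom",((s+.35-[110,235])*3.3+[402,0]).round(),(( pr("top",p)+.4-[140,150])*5).round())
E
echo '[{"sx": 0.2, "spin": -36, "aperture": 0.085}, {"sx": 0.2, "spin": -36, "aperture": 0.085}, {"sx": 0.2, "spin": -36, "aperture": 0.085}]' > next.json && python3 drive.py next.json 40; python3 rem.py .4625 .309 .20 177.3
```

```text
rem tool [ 0.5241 -0.7359  0.0229] turn -163.1 q [-75.8   5.   10.   95.1   0.   90. ] t 0.1 F [ 0.6 -0.3 -0.5] pos [ 0.1348 -0.533   0.2221] [-179.9   -0.    14.2] 0.0853
tip [172.3 297.6] zoom [609. 208.] [112. 302.]
grip top a [195.1 282. ] zoom [684. 156.] [188. 332.]
grip top b [167.1 262.6] zoom [592.  92.] [205. 170.]
time: 0.35
ee_pos: [0.2568, -0.5021, 0.2224]
tcp_rot: [-180.0, -0.0, 35.9]
wrist_force: [-0.5, -1.0, 0.2]
opening: 0.0853
grasp_force: 0.0
rem tool [ 0.6423 -0.5364  0.0227] turn -141.4 q [-62.9   6.9  12.2  95.3   0.   81.2] t 0.35 F [-0.5 -1.   0.2] pos [ 0.2568 -0.5021  0.2224] [-180.    -0.    35.9] 0.0853
```

```bash
echo '[{"sx": 0.16, "sy": -0.134, "spin": -35.8, "aperture": 0.085}, {"sx": 0.16, "sy": -0.134, "spin": -35.8, "aperture": 0.085}, {"sx": 0.16, "sy": -0.134, "spin": -35.8, "aperture": 0.085}, {"sx": 0.16, "sy": -0.134, "spin": -35.8, "aperture": 0.085}, {"sx": 0.16, "sy": -0.134, "spin": -35.8, "aperture": 0.085}]' > next.json && python3 drive.py next.json; python3 rem.py .4625 .309 .20 177.3
```

```text
time: 0.77
ee_pos: [0.3077, -0.2988, 0.2222]
tcp_rot: [-180.0, -0.0, 71.8]
wrist_force: [0.6, 0.5, -0.4]
opening: 0.0851
grasp_force: 0.0
rem tool [ 0.6257 -0.0426  0.0224] turn -105.5 q [-44.2 -11.4  -5.6  95.8   0.   64. ] t 0.7667 F [ 0.6  0.5 -0.4] pos [ 0.3077 -0.2988  0.2222] [-180.    -0.    71.8] 0.0851
```

```bash
echo '[{"sx": 0.207, "sy": -0.014, "spin": -35.8, "aperture": 0.085}, {"sx": 0.207, "sy": -0.014, "spin": -35.8, "aperture": 0.085}, {"sx": 0.207, "sy": -0.014, "spin": -35.8, "aperture": 0.085}, {"sx": 0.207, "sy": -0.014, "spin": -35.8, "aperture": 0.085}, {"sx": 0.207, "sy": -0.014, "spin": -35.8, "aperture": 0.085}]' > next.json && python3 drive.py next.json; python3 rem.py .4625 .309 .20 177.3
```

```text
time: 1.18
ee_pos: [0.36, -0.098, 0.2226]
tcp_rot: [180.0, 0.0, 107.6]
wrist_force: [1.8, 0.5, 0.5]
opening: 0.0849
grasp_force: 0.0
rem tool [0.3569 0.2208 0.0226] turn -69.7 q [-15.2 -19.  -11.5  97.5   0.   57.2] t 1.1833 F [1.8 0.5 0.5] pos [ 0.36   -0.098   0.2226] [180.    0.  107.6] 0.0849
```

```bash
echo '[{"sx": 0.177, "sy": 0.11, "spin": -35.8, "aperture": 0.085}, {"sx": 0.177, "sy": 0.11, "spin": -35.8, "aperture": 0.085}, {"sx": 0.177, "sy": 0.11, "spin": -35.8, "aperture": 0.085}, {"sx": 0.177, "sy": 0.11, "spin": -35.8, "aperture": 0.085}, {"sx": 0.177, "sy": 0.11, "spin": -35.8, "aperture": 0.085}]' > next.json && python3 drive.py next.json; python3 rem.py .4625 .309 .20 177.3
```

```text
time: 1.6
ee_pos: [0.4125, 0.1039, 0.2226]
tcp_rot: [180.0, 0.0, 143.5]
wrist_force: [1.1, -1.8, -0.6]
opening: 0.085
grasp_force: 0.0
rem tool [0.0819 0.1945 0.0227] turn -33.8 q [ 14.1 -12.   -6.   95.9  -0.   50.7] t 1.6 F [ 1.1 -1.8 -0.6] pos [0.4125 0.1039 0.2226] [180.    0.  143.5] 0.085
```

```bash
echo '[{"sx": 0.082, "sy": 0.194, "spin": -33.8, "aperture": 0.085}, {"sx": 0.082, "sy": 0.194, "spin": -33.8, "aperture": 0.085}, {"sx": 0.082, "sy": 0.194, "spin": -33.8, "aperture": 0.085}, {"sx": 0.082, "sy": 0.194, "spin": -33.8, "aperture": 0.085}, {"sx": 0.082, "sy": 0.194, "spin": -33.8, "aperture": 0.085}]' > next.json && python3 drive.py next.json; python3 rem.py .4625 .309 .059 177.3
```

```text
time: 2.02
ee_pos: [0.4629, 0.306, 0.2223]
tcp_rot: [-180.0, -0.0, 177.3]
wrist_force: [1.2, -1.3, 0.9]
opening: 0.0853
grasp_force: 0.0
rem tool [0.0005 0.003  0.1633] turn -0.0 q [33.5  5.7 10.8 95.1 -0.  36.2] t 2.0167 F [ 1.2 -1.3  0.9] pos [0.4629 0.306  0.2223] [-180.    -0.   177.3] 0.0853
```

Now I'll go down to about z = 0.11, with the open fingers just above the grip, and look.

```bash
echo '[{"sy": 0.003, "sz": 0.04, "aperture": 0.085}, {"sy": 0.003, "sz": 0.08, "aperture": 0.085}, {"sy": 0.003, "sz": 0.112, "aperture": 0.085}, {"sy": 0.003, "sz": 0.112, "aperture": 0.085}]' > next.json && python3 drive.py next.json; python3 rem.py .4625 .309 .059 177.3; python3 - <<'E'
from h import *
a=optics.camera("scene")[170:350,60:300]
cv2.imwrite("pics/z1.png",cv2.resize(a,None,fx=3,fy=3,interpolation=cv2.INTER_CUBIC))
E
```

```text
time: 2.35
ee_pos: [0.4601, 0.3051, 0.1031]
tcp_rot: [-179.6, -0.5, 176.9]
wrist_force: [-0.6, -0.2, -1.5]
opening: 0.085
grasp_force: 0.0
rem tool [-0.0026  0.0043  0.044 ] turn -0.4 q [33.5  5.2 -2.9 82.5 -0.  36.6] t 2.35 F [-0.6 -0.2 -1.5] pos [0.4601 0.3051 0.1031] [-179.6   -0.5  176.9] 0.085
```

View pics/z1.png

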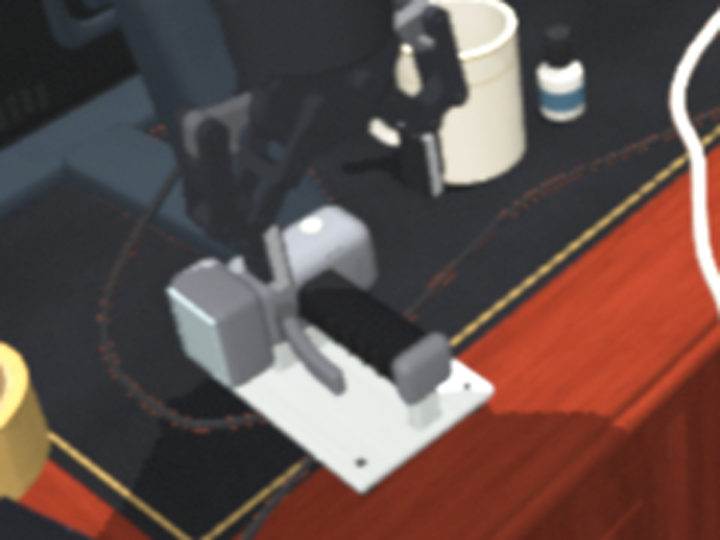

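The open fingers straddle the gun: the left tip is at zoom (272,290) and the right at (435,190). I'll let the arm settle and check those tips against the projection.

```bash
python3 - <<'E'
from h import *
for s in((272+15,305),(435,192)):
    p=(s[0]/3+60,s[1]/3+170)
    for z in(.08,.09): print(ray("scene",p,z).round(4))
E
echo '[{"aperture": 0.085}, {"aperture": 0.085}]' > next.json && python3 drive.py next.json; python3 rem.py .4625 .309 .059 177.3
```

```text
[0.4881 0.3311 0.08  ]
[0.4779 0.3373 0.09  ]
[0.4967 0.2192 0.08  ]
[0.4864 0.2276 0.09  ]
time: 2.57
ee_pos: [0.4643, 0.3072, 0.1136]
tcp_rot: [179.9, 0.2, 176.9]
wrist_force: [-0.1, -0.2, 0.7]
opening: 0.0847
grasp_force: 0.0
rem tool [0.002  0.0015 0.0546] turn -0.4 q [33.5  4.9 -2.1 82.8 -0.  36.6] t 2.5667 F [-0.1 -0.2  0.7] pos [0.4643 0.3072 0.1136] [179.9   0.2 176.9] 0.0847
```

```bash
echo '[{"sx": 0.002, "sy": 0.0015, "sz": 0.02, "aperture": 0.085}, {"sx": 0.002, "sy": 0.0015, "sz": 0.04, "aperture": 0.085}, {"sx": 0.002, "sy": 0.0015, "sz": 0.056, "aperture": 0.085}, {"sx": 0.002, "sy": 0.0015, "sz": 0.056, "aperture": 0.085}, {"sx": 0.002, "sy": 0.0015, "sz": 0.056, "aperture": 0.085}]' > next.json && python3 drive.py next.json; python3 rem.py .4625 .3085 .057 177.3;python3 - <<'E'
from h import *
a=optics.camera("scene")[200:340,80:280]
cv2.imwrite("pics/z2.png",cv2.resize(a,None,fx=4,fy=4,interpolation=cv2.INTER_CUBIC))
E
```

```text
time: 2.98
ee_pos: [0.462, 0.3086, 0.0565]
tcp_rot: [179.9, 0.1, 176.9]
wrist_force: [-0.0, 0.1, 0.5]
opening: 0.085
grasp_force: 0.0
rem tool [-0.0005 -0.0001 -0.0005] turn -0.4 q [33.7  5.7 -7.6 76.7 -0.  36.9] t 2.9833 F [-0.   0.1  0.5] pos [0.462  0.3086 0.0565] [1.799e+02 1.000e-01 1.769e+02] 0.085
```

View pics/z2.png

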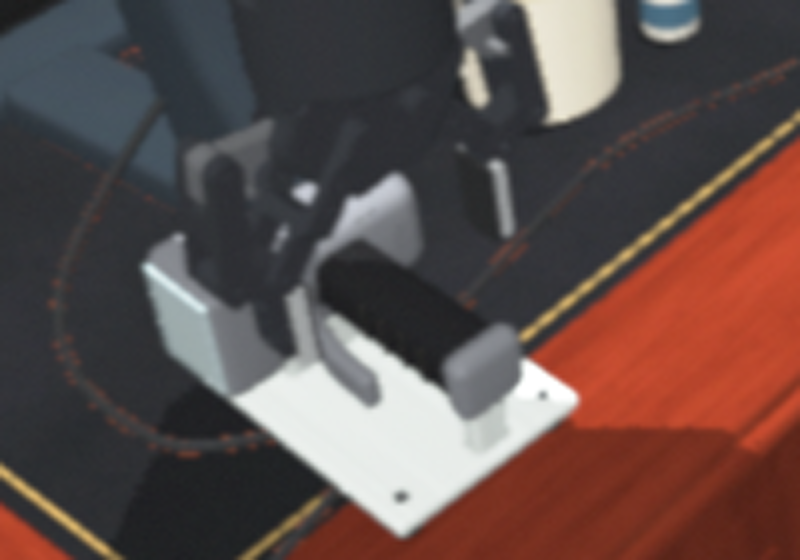

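The left finger is outside the blade, with its tip at about zoom (300,365). The right one is behind the grip, with its tip at (510,235). I'll check the x of the tips.

```bash
python3 - <<'E'
from h import *
for s in((315,368),(290,355),(513,238),(498,232),(375,403)):
    p=(s[0]/4+80,s[1]/4+200)
    print(s,[ray("scene",p,z).round(4)[:2] for z in(.035,.045,.055)])
E
```

```text
(315, 368) [array([0.4919, 0.3315]), array([0.4825, 0.3371]), array([0.4731, 0.3427])]
(290, 355) [array([0.5057, 0.3328]), array([0.496 , 0.3384]), array([0.4864, 0.344 ])]
(513, 238) [array([0.4866, 0.2281]), array([0.4773, 0.2356]), array([0.468 , 0.2432])]
(498, 232) [array([0.4946, 0.2293]), array([0.4851, 0.2368]), array([0.4757, 0.2443])]
(375, 403) [array([0.4582, 0.3296]), array([0.4494, 0.3352]), array([0.4407, 0.3409])]
```

```bash
echo '[{"aperture": 0.06}, {"aperture": 0.06}, {"aperture": 0.06}, {"aperture": 0.06}]' > next.json && python3 drive.py next.json 40;python3 - <<'E'
from h import *
a=optics.camera("scene")[200:340,80:280]; b=optics.camera("top")[150:240,130:230]
cv2.imwrite("pics/z3.png",cv2.resize(a,None,fx=4,fy=4,interpolation=cv2.INTER_CUBIC))
E
```

```text
time: 3.37
ee_pos: [0.4616, 0.3086, 0.0554]
tcp_rot: [180.0, 0.0, 176.9]
wrist_force: [-0.4, 0.8, 0.2]
opening: 0.0598
grasp_force: 0.0
```

View pics/z3.png

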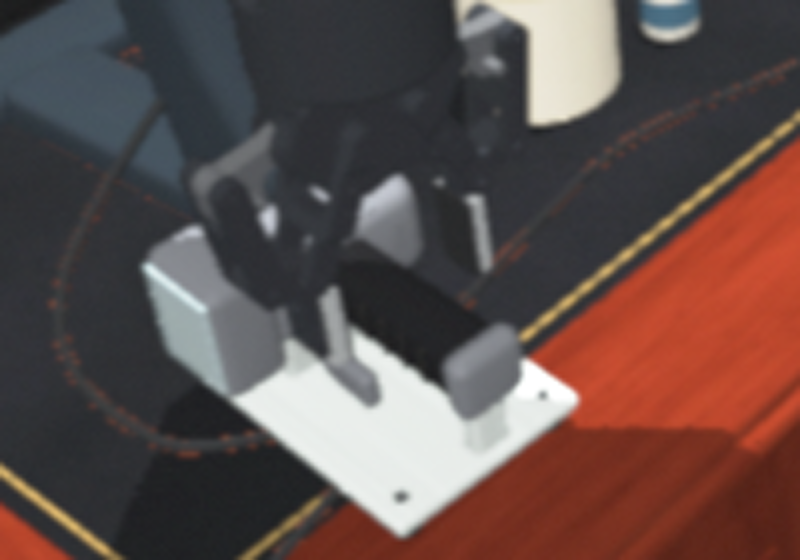

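The left pad lies beside the middle of the blade, whose tip shows past it at (375,400). The right pad is behind the grip. Now I'll squeeze.

```bash
echo '[{"aperture": 0.046}, {"aperture": 0.042}, {"aperture": 0.036}, {"aperture": 0.036}, {"aperture": 0.036}]' > next.json && python3 drive.py next.json 40; echo '[{"aperture": 0.036}, {"aperture": 0.036}, {"aperture": 0.036}, {"aperture": 0.036}, {"aperture": 0.036}]' > next.json && python3 drive.py next.json;python3 rem.py .4625 .3085 .057 177.3;python3 - <<'E'
from h import *
a=optics.camera("scene")[200:340,80:280]
cv2.imwrite("pics/z4.png",cv2.resize(a,None,fx=4,fy=4,interpolation=cv2.INTER_CUBIC))
E
```

```text
time: 3.88
ee_pos: [0.4613, 0.3074, 0.0548]
tcp_rot: [-179.9, 0.0, 176.9]
wrist_force: [-0.6, -5.4, 3.6]
opening: 0.036
grasp_force: 2.7
time: 4.3
ee_pos: [0.4613, 0.3074, 0.0548]
tcp_rot: [-179.9, 0.0, 176.9]
wrist_force: [-0.2, -5.0, 3.6]
opening: 0.0363
grasp_force: 2.7
rem tool [-0.0011  0.0011 -0.0022] turn -0.4 q [33.7  5.7 -7.7 76.6 -0.1 36.9] t 4.3 F [-0.2 -5.   3.6] pos [0.4613 0.3074 0.0548] [-179.9    0.   176.9] 0.0363
```

View pics/z4.png

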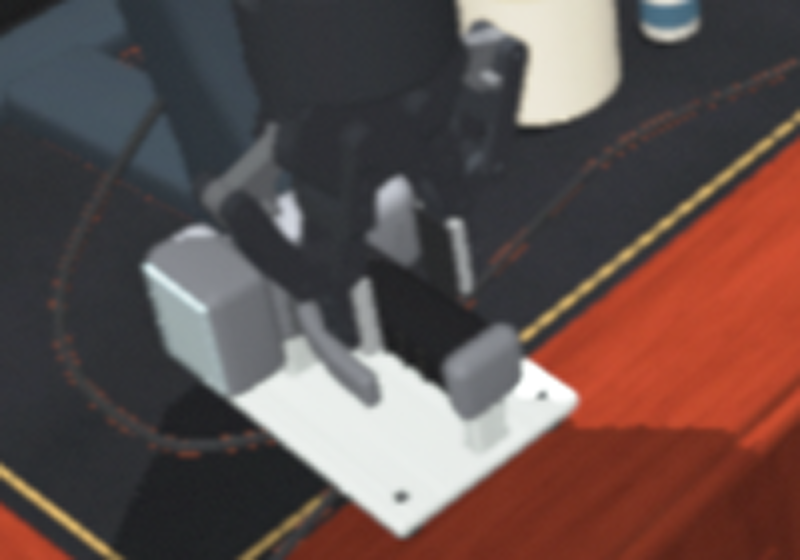

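The left finger slipped over the blade and is now between blade and grip: the blade shows outside it at (340,370). The open tips were evidently too high. I'll measure the tip height, lift straight out, then reopen.

```bash
python3 - <<'E'
from h import *
for s in((360,352),(380,348),(462,295),(472,292)):
    p=(s[0]/4+80,s[1]/4+200)
    print(s,[ray("scene",p,z).round(4)[:2] for z in(.03,.04,.05,.06,.07)])
print("open60")
for s in((328,358),(352,372),(488,272)):
    p=(s[0]/4+80,s[1]/4+200)
    print(s,[ray("scene",p,z).round(4)[:2] for z in(.03,.04,.05,.06,.07)])
E
echo '[{"sz": -0.02, "aperture": 0.036}, {"sz": -0.05, "aperture": 0.036}, {"sz": -0.06, "aperture": 0.036}, {"sz": -0.06, "aperture": 0.036}, {"sz": -0.06, "aperture": 0.036}]' > next.json && python3 drive.py next.json
```

```text
(360, 352) [array([0.4894, 0.3115]), array([0.4801, 0.3175]), array([0.4708, 0.3234]), array([0.4616, 0.3293]), array([0.4523, 0.3353])]
(380, 348) [array([0.4847, 0.305 ]), array([0.4755, 0.3111]), array([0.4664, 0.3172]), array([0.4572, 0.3232]), array([0.448 , 0.3293])]
(462, 295) [array([0.4818, 0.2629]), array([0.4727, 0.2698]), array([0.4635, 0.2766]), array([0.4544, 0.2834]), array([0.4453, 0.2902])]
(472, 292) [array([0.4798, 0.2591]), array([0.4707, 0.266 ]), array([0.4617, 0.2729]), array([0.4526, 0.2798]), array([0.4435, 0.2867])]
open60
(328, 358) [array([0.497 , 0.3217]), array([0.4876, 0.3275]), array([0.4782, 0.3332]), array([0.4687, 0.339 ]), array([0.4593, 0.3447])]
(352, 372) [array([0.4831, 0.321 ]), array([0.4739, 0.3268]), array([0.4648, 0.3325]), array([0.4556, 0.3383]), array([0.4465, 0.3441])]
(488, 272) [array([0.4837, 0.2463]), array([0.4745, 0.2534]), array([0.4654, 0.2605]), array([0.4562, 0.2677]), array([0.447 , 0.2748])]
time: 4.77
ee_pos: [0.4616, 0.3086, 0.1148]
tcp_rot: [180.0, 0.0, 176.9]
wrist_force: [0.7, -0.5, -0.1]
opening: 0.0359
grasp_force: 0.0
```

```bash
echo '[{"aperture": 0.085}, {"aperture": 0.085}, {"aperture": 0.085}, {"aperture": 0.085}, {"aperture": 0.085}]' > next.json && python3 drive.py next.json; echo '[{"sx": -0.001, "sz": 0.03, "aperture": 0.085}, {"sx": -0.001, "sz": 0.058, "aperture": 0.085}, {"sx": -0.001, "sz": 0.062, "aperture": 0.085}, {"sx": -0.001, "sz": 0.066, "aperture": 0.085}, {"sx": -0.001, "sz": 0.066, "aperture": 0.085}]' > next.json && python3 drive.py next.json;echo '[{"sz": 0.004, "aperture": 0.085}, {"sz": 0.004, "aperture": 0.085}]' > next.json && python3 drive.py next.json
```

```text
time: 5.18
ee_pos: [0.4612, 0.3083, 0.1142]
tcp_rot: [-180.0, -0.0, 176.9]
wrist_force: [-0.3, -0.3, 0.2]
opening: 0.0853
grasp_force: 0.0
time: 5.6
ee_pos: [0.4623, 0.3083, 0.0489]
tcp_rot: [-180.0, -0.0, 176.9]
wrist_force: [-0.7, 0.4, 0.7]
opening: 0.085
grasp_force: 0.0
time: 5.77
ee_pos: [0.4628, 0.3087, 0.0456]
tcp_rot: [179.9, 0.1, 176.9]
wrist_force: [0.3, -0.7, -0.9]
opening: 0.0847
grasp_force: 0.0
```

```bash
echo '[{"sz": 0.004, "aperture": 0.085}, {"sz": 0.004, "aperture": 0.085}, {"sz": 0.008, "aperture": 0.085}, {"sz": 0.008, "aperture": 0.085}]' > next.json && python3 drive.py next.json; echo '[{"sz": 0.004, "aperture": 0.085}, {"sz": 0.004, "aperture": 0.085}, {"sz": 0.008, "aperture": 0.085}, {"sz": 0.008, "aperture": 0.085}]' > next.json && python3 drive.py next.json;python3 rem.py .4625 .3085 .03 177.3
```

```text
time: 6.1
ee_pos: [0.4622, 0.3082, 0.0362]
tcp_rot: [-180.0, -0.0, 176.9]
wrist_force: [-0.2, -0.3, 0.1]
opening: 0.0851
grasp_force: 0.0
time: 6.43
ee_pos: [0.462, 0.3081, 0.0279]
tcp_rot: [-180.0, -0.0, 176.9]
wrist_force: [0.3, -0.2, 0.7]
opening: 0.0851
grasp_force: 0.0
rem tool [-0.0004  0.0004 -0.0021] turn -0.4 q [33.7  6.5 -9.8 73.7  0.  36.8] t 6.4333 F [ 0.3 -0.2  0.7] pos [0.462  0.3081 0.0279] [-180.    -0.   176.9] 0.0851
```

```bash
echo '[{"aperture": 0.06}, {"aperture": 0.06}, {"aperture": 0.06}, {"aperture": 0.06}]' > next.json && python3 drive.py next.json 40;python3 - <<'E'
from h import *
a=optics.camera("scene")[200:340,80:280]
cv2.imwrite("pics/z5.png",cv2.resize(a,None,fx=4,fy=4,interpolation=cv2.INTER_CUBIC))
E
```

```text
time: 6.77
ee_pos: [0.4624, 0.3091, 0.0291]
tcp_rot: [179.9, 0.0, 176.9]
wrist_force: [-1.5, 5.0, 0.5]
opening: 0.06
grasp_force: 2.4
```

View pics/z5.png

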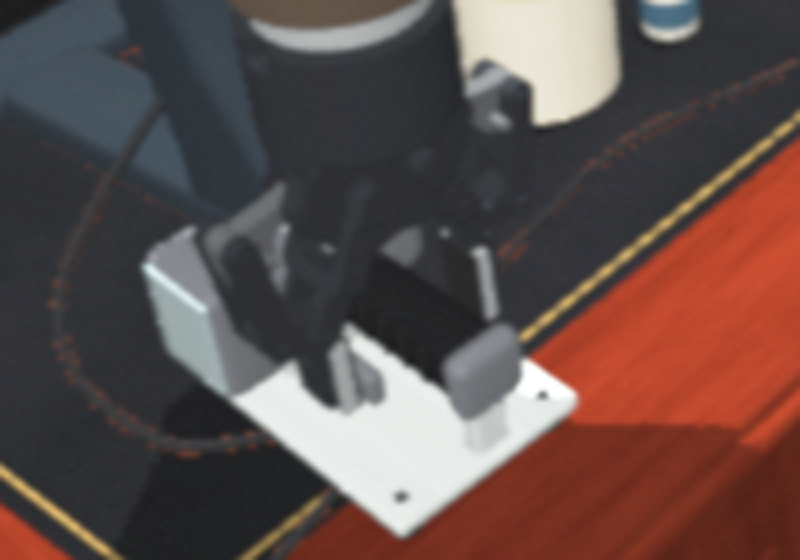

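The left pad is now outside the blade and reaches below it, with its tip at (350,412). The +5 N in y shows it touching the blade. I'll squeeze and hold.

```bash
echo '[{"aperture": 0.05}, {"aperture": 0.045}, {"aperture": 0.03}, {"aperture": 0.03}, {"aperture": 0.03}]' > next.json && python3 drive.py next.json 40; echo '[{"aperture": 0.03}, {"aperture": 0.03}, {"aperture": 0.03}, {"aperture": 0.03}, {"aperture": 0.03}]' > next.json && python3 drive.py next.json;python3 rem.py .4625 .3085 .03 177.3;python3 - <<'E'
from h import *
a=optics.camera("scene")[200:340,80:280]
cv2.imwrite("pics/z6.png",cv2.resize(a,None,fx=4,fy=4,interpolation=cv2.INTER_CUBIC))
E
```

```text
time: 7.23
ee_pos: [0.4625, 0.31, 0.03]
tcp_rot: [179.8, 0.0, 177.0]
wrist_force: [-4.9, 6.3, 6.0]
opening: 0.0408
grasp_force: 41.1
time: 7.65
ee_pos: [0.4625, 0.31, 0.03]
tcp_rot: [179.8, 0.0, 177.0]
wrist_force: [-4.8, 6.5, 5.9]
opening: 0.041
grasp_force: 41.1
rem tool [-0.0001 -0.0014  0.    ] turn -0.3 q [33.8  6.4 -9.7 73.7  0.1 36.8] t 7.65 F [-4.8  6.5  5.9] pos [0.4625 0.31   0.03  ] [179.8   0.  177. ] 0.041
```

View pics/z6.png

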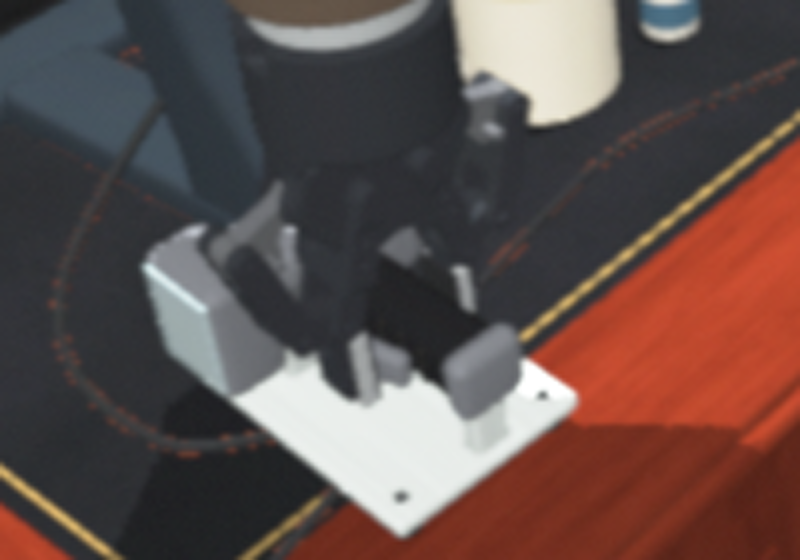

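The trigger is fully in, with its tip now against the grip at (400,365). The opening is 41 mm (42 expected) at a 41 N grip. I'll hold a little longer, then release, lift away and check.

```bash
for i in 1 2; do echo '[{"aperture": 0.03}, {"aperture": 0.03}, {"aperture": 0.03}, {"aperture": 0.03}, {"aperture": 0.03}]' > next.json && python3 drive.py next.json | grep -E 'time|open|grasp'; done; echo '[{"aperture": 0.085}, {"aperture": 0.085}, {"aperture": 0.085}, {"aperture": 0.085}, {"aperture": 0.085}]' > next.json && python3 drive.py next.json; echo '[{"sz": -0.02, "aperture": 0.085}, {"sz": -0.06, "aperture": 0.085}, {"sz": -0.1, "aperture": 0.085}, {"sz": -0.13, "aperture": 0.085}, {"sz": -0.13, "aperture": 0.085}]' > next.json && python3 drive.py next.json;echo '[{"aperture": 0.085}, {"aperture": 0.085}, {"aperture": 0.085}]' > next.json && python3 drive.py next.json
python3 - <<'E'
from h import *
a=optics.camera("scene")[200:340,80:280]
cv2.imwrite("pics/z7.png",cv2.resize(a,None,fx=4,fy=4,interpolation=cv2.INTER_CUBIC))
E
```

```text
time: 8.12
opening: 0.0409
grasp_force: 41.1
time: 8.53
opening: 0.0408
grasp_force: 41.1
time: 8.95
ee_pos: [0.4623, 0.308, 0.0286]
tcp_rot: [-180.0, -0.0, 176.9]
wrist_force: [0.1, 0.6, -0.3]
opening: 0.0848
grasp_force: 0.0
time: 9.37
ee_pos: [0.4643, 0.3093, 0.1658]
tcp_rot: [179.7, 0.4, 176.9]
wrist_force: [0.7, 0.4, 0.0]
opening: 0.0851
grasp_force: 0.0
time: 9.62
ee_pos: [0.4618, 0.3079, 0.1572]
tcp_rot: [-179.9, -0.1, 176.9]
wrist_force: [0.5, 0.2, -0.1]
opening: 0.085
grasp_force: 0.0
```

View pics/z7.png

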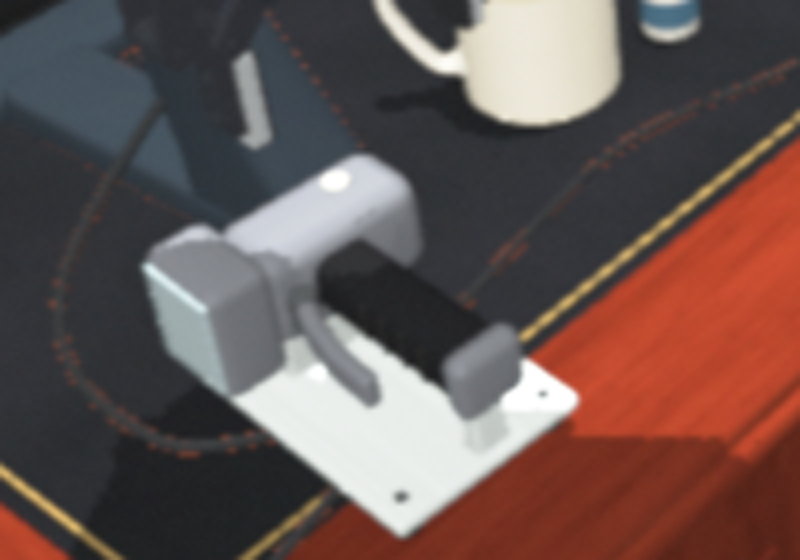

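The trigger is back out, with its tip at (375,400) as at the start, and the gripper is clear.

```bash
python3 -c "
from workcell import bot, optics, workorder
print(workorder.job_done())"
```

```text
the job is handed in; nothing more can be done
None
```

I squeezed the scanner's trigger fully in against the grip and held it for over a second, then let it spring back out and handed the job in with the arm clear. A first try slipped over the trigger, and I kept well away from the glue gun throughout.

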